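Change over the handbags in the cam clamp

ROBOT

A 6-joint arm with a two-finger parallel gripper is mounted at the origin on the work surface. World frame = base frame: x ahead of the robot, y to its left, z up, the work surface at z = 0. Lengths are in m, angles in rad, forces in N, time in s.
With the tool pointing down it reaches from about 0.35 to 0.975 m from the base axis. Payload 4.9 kg.
Tool frame: the origin (TCP) lies at the very end of the fingers, on their centre line; the grasp point (between the pads) lies 19 mm behind it (pinch_z is the distance from the TCP to the grasp point, in m); z points along the fingers, y is the line along which they close (so a half turn about z gives the same grasp; the last joint's range is limited). The gripper opens to 85 mm and grips with 20 to 120 N. Pads are 22 mm wide; open, the fingers measure 114 mm over their backs; the gripper's body (76 mm by 85 mm) begins 54 mm behind the grasp point. The pads swing forward as they close: fully open they stand 13 mm farther back than shut.
Start: joints at [-1.345, 0.053, 1.613, -0, 1.476, -0.119], TCP at [0.211, -0.588, 0.231] pointing down, gripper open.
Joint ranges: [-3.01, 3.01], [-1.01, 2.22], [0.06, 2.58], [-1.02, 4.17], [0.09, 2.62], [-3.14, 3.14]. Speed limits (rad/s): [2.57, 2.57, 3.14, 3.14, 3.14, 3.14].

INTERFACE

Orientations are given as a unit quaternion [w, x, y, z].
In Python, from plant import * gives the robot as it stands. The module is installed in compiled form; this text tells all that it offers.
- The arm moves only by the tool play_rows, never from a script. Its arguments are lists of equal length, an entry for each row: "linear": the shift along the world's x, y, z in m, a list of three; "turn": the turn about the world's z in degrees. A call has 1 to 8 rows; each row shifts and turns the commanded pose from where the row before left it; what a row does not reach is not made up. A row lasts 1/8 s, in which the tool goes at most 62.5 mm and 10.7 degrees, less where a joint would pass 70% of its speed; a pose out of reach is approached as far as the arm can. A call is refused whole if a number of a shift passes 0.0625 or a number of a turn 10.7, either way. A call with a gripper value outside its range is refused whole. "hand" is the finger opening in m, from 0 to 0.0854, set as the call begins (left out, the last holds). The fingers move at their own pace and stop on an object; the grip force is fixed at half the most. Time passes only in rows, so rows that do not move let the fingers close. It gives the time, the measured TCP pose, the force, the opening and the grip force at its end, in the units of the state.
- state(): the state, without advancing time (a new reading comes with each control period).
- grab_frame(name): name is "scene" or "top" or "wrist"; returns the picture (400x640x3 uint8, red, green, blue); there is no depth.
- camera_info(name): a dict with "camera_matrix" (3x3 intrinsics, pixels), "origin" and "attitude" of the camera in the world; the wrist camera has in their place "mount" (4x4, takes a point from camera to tool coordinates, whose origin is the TCP and whose axes are the flange's). Camera axes: x right, y down, z forward; pixel columns grow to the right and rows downward; lengths in m; the calibration is good to about 2 mm. A picture is of the moment at which its call begins: read the wrist's pose just before it. camera_info takes no time and is no camera call.
- job_done(): hands the job in; it is judged then, once.
Trained networks look in the newest picture that a camera, given by its name, has taken for a name from the list of things; names that differ only in an ending like _2 or _b are one class to them, and where a whole thing is asked for, a point or a joint stands for the part that bears it (a point fixed in the world has none). Each returns a list of dicts, best first, with "p" (0 to 1); they miss things now and then, are a little off and sometimes report something else, mostly with a low value. They report only what shows in the picture. A call takes as long as a camera call. They do not tell look-alikes from the thing itself.
- trace(camera, thing): "region" (400x640 bool, what is visible of it) and "location" ([column, row] in pixels, amid what is visible of it).
The state is a dict: "time": time; "joint_pos": joint angles; "joint_vel": joint speeds; "joint_efforts": joint torques, N m; "tool_pos": TCP position; "tool_rot": TCP orientation; "contact_force": force on the tool from outside, world axes, zero at the start; "ft_torque": the same for the moment, N m; "gripper_width": opening from 0.0 (shut) to 1.0 (fully open); "grasp_force": force on a finger pad.
Only numpy, scipy, OpenCV 4.12 (cv2) and the standard library are available. Lean on these libraries where they do the work, as an engineer would, in place of code of your own. Each camera call takes 0.05 s, during which the arm holds its last target. There are 200 camera calls.

TASK

Swing the red cam lever of the clamp fully open, lift the finished wine-red handbag out and stand it inside the white tray; then stand the tan handbag in the clamp in its place, square and centred along the jaws. Finally turn the cam lever just far enough to take up the gap, so that the black pointer on the sprung pad comes to rest in the green band and never runs on into the red, and let go. Do not drop or tip the bags, and leave everything else on the counter where it is.

Things in the scene. Friction and masses are not known exactly. Their poses are not given: they have to be found in the camera images.
- clamp: Fixed plywood board, 180 (x) x 20 thick, y -114 to +142, carrying the cam clamp. Origin on the counter under the middle of the bag slot; board top at z +20. x runs along the slot, y is the squeezing direction: at -y a grey fence with a sprung pad, at +y the jaw that the cam under the red lever pushes. Fence, pad and jaw: 110 long in x, tops (with pointer) at most 77 above the counter.
- cam_lever (a joint): Angle of the red cam lever about its upright pivot, rad. 0 = fully open (stop), grows counter-clockwise from above, 2.4 = end. At 0 it points 0.37 rad from clamp +x towards +y; at 1.2 along clamp +y. Stays where left; about 5 N at the grip turns it unloaded, up to 9 N squeezing.
- lever_grip (a point): Point on the axis of the upright red round grip at the lever's end: diameter 20, 60 tall, top 120 above the counter; this point is 98 above the counter, 100 from the pivot. Can be pinched from above.
- lever_pivot (a point): The upright pivot axis of the lever, 98 above the counter (same height as lever_grip), at clamp x 0, y +78.
- pad (a joint): How far the sprung pad is pushed into the fence, m: 0 free, 0.016 bottomed; 1 N per mm. A black pointer bar on the pad rides over a coloured strip on top of the fence: white 0 to 0.003, green 0.003 to 0.009, yellow to 0.011, red beyond (pointer centre).
- pad_face (a point): Centre of the cork face of the sprung pad, 45 above the counter, at clamp y -42 to -33 when free (the fence setting differs each time).
- jaw_face (a point): Centre of the cork face of the jaw, 45 above the counter, at clamp y +42 with the lever fully open; it moves towards -y by 13.5 mm per rad of lever angle.
- bag_done: Finished wine-red rigid box handbag: body 150 (x) x 50 (y) x 85 high, origin at the centre of its underside, z up. On top an arched handle: straight square bar along x, 112 long, 14 wide (y), 12 high, centre 119 above the origin; 28 clear beneath it between posts at x +-50. 0.22 to 0.45 kg. Starts standing loosely in the clamp.
- bag_new: Tan rigid box handbag still to be clamped: body 150 (x) x 66 (y) x 85 high, otherwise like the wine-red one, same handle. 0.27 to 0.53 kg. Starts standing on the counter.
- tray: Fixed white tray on the counter, 210 (x) x 120 (y), rim 14 high, walls 5 thick, floor 5 thick. Origin at the centre of its underside.
- calculator: Bystander, leave alone: white desk calculator, 100 x 150 x 25 high. Origin at the underside, in its middle.
- spray: Bystander, leave alone: amber bottle with black cap, diameter 54, 190 high. Origin at the underside, in its middle.
- polish: Bystander, leave alone: brown jar with metal lid, diameter 68, 70 high. Origin at the underside, in its middle.
- pen_cup: Bystander, leave alone: blue ceramic cup, diameter 68, 100 high. Origin at the underside, in its middle.
- tape: Bystander, leave alone: black tape dispenser, 60 x 150 x 80 high. Origin at the underside, in its middle.
- terminal: Bystander, leave alone: grey card terminal, 80 x 170 x 38 high. Origin at the underside, in its middle.
- hammer: Bystander, leave alone: hammer lying flat, 200 long. Origin at the underside, lying.
Mind the look-alikes: they are no part of the job. Of the things shaped like the bag_new, the tan one is meant.

How it is judged:
By the outcome, as a careful person would: the job done as asked, in the order asked, and still so for the second after the job is handed in, with the robot touching nothing.
It also fails if it takes over 72 s, if anything falls off the work surface, if the arm or the gripper's body presses on something with over 40 N, if the wrist force passes 120 N, or if a joint passes its speed limit or range.

## Working session

There is one attempt and no reset: what is moved stays moved. The work goes in short steps, Python scripts to look and compute and a tool call to move; the robot and the scene stay as the last step left them, time stands still between calls to the robot, and variables do not carry over. Pictures are saved under pics/ and viewed, at most 13 in all, crops included, and the job is handed in when it is done.

Besides the shell and the picture viewer there is one more tool, called after "Emit:" in YAML: its name, and indented under it one key for each argument. play_rows: Moves the arm, as the interface text tells. Its arguments: {"type":"object","properties":{"linear":{"type":"array","items":{"type":"array","items":{"type":"number"}}},"turn":{"type":"array","items":{"type":"number"}},"hand":{"type":"number"}},"required":["linear","turn"]}

```bash
mkdir -p pics
cat > h.py <<'E'
from plant import *
import numpy as np, cv2
from scipy.spatial.transform import Rotation as R
def rot(a):
    a=np.array(a); return a if a.shape==(3,3) else R.from_quat(np.roll(a,-1)).as_matrix()
def cam(n):
    i=camera_info(n); K=np.array(i["camera_matrix"])
    if n=="wrist":
        s=state(); T=np.eye(4); T[:3,:3]=rot(s["tool_rot"]); T[:3,3]=s["tool_pos"]; T=T@np.array(i["mount"])
        return K,T[:3,3],T[:3,:3]
    return K,np.array(i["origin"]),rot(i["attitude"])
def ray(c,px,z):
    K,o,A=c; d=A@np.linalg.solve(K,[px[0],px[1],1]); return o+d*(z-o[2])/d[2]
def proj(c,P):
    K,o,A=c; q=K@(A.T@(np.array(P)-o)); return q[:2]/q[2]
def snap(n,f):
    im=grab_frame(n); cv2.imwrite("pics/"+f+".png",im[:,:,::-1]); return im
E
python3 - <<'E'
from h import *
for n in("top","scene"):
    print(n,camera_info(n)); snap(n,n)
print(camera_info("wrist")); print(state())
for n in("top","scene"):
  for t in("clamp","cam_lever","bag_done","bag_new","tray","lever_grip"):
    for d in trace(n,t)[:3]:
        c=cv2.minAreaRect(np.argwhere(d["region"])[:,::-1].astype(np.float32)) if d["region"].any() else 0
        print(n,t,round(d["p"],2),np.round(d["location"]),c)
E
```

```text
top {'camera_matrix': array([[366.24189125,   0.        , 313.83153016],
       [  0.        , 366.24189125, 201.36402447],
       [  0.        ,   0.        ,   1.        ]]), 'origin': array([ 0.37570354, -0.03966292,  1.13755912]), 'attitude': array([ 0.0538732 , -0.7034319 ,  0.7079947 , -0.03201178])}
scene {'camera_matrix': array([[374.84939494,   0.        , 320.50204456],
       [  0.        , 374.84939494, 198.46739801],
       [  0.        ,   0.        ,   1.        ]]), 'origin': array([1.49738972, 0.42208683, 0.81552509]), 'attitude': array([-0.25113149,  0.48637607,  0.73531704, -0.39959998])}
{'camera_matrix': array([[305.47402148,   0.        , 320.90048566],
       [  0.        , 305.47402148, 192.67905579],
       [  0.        ,   0.        ,   1.        ]]), 'mount': array([[ 1.18490603e-03, -9.51657122e-01, -3.07160085e-01,
         7.82157309e-02],
       [ 9.99998707e-01,  1.46151652e-03, -6.70523676e-04,
         8.71214202e-04],
       [ 1.08702817e-03, -3.07158893e-01,  9.51657624e-01,
        -1.42069716e-01],
       [ 0.00000000e+00,  0.00000000e+00,  0.000
[... 2042 characters left out ...]
00061035156, 217.95001220703125), (21.187259674072266, 53.12626266479492), 18.43494987487793)
scene bag_new 0.87 [180. 205.] ((180.7852325439453, 201.19198608398438), (34.51181411743164, 48.903385162353516), 62.241458892822266)
scene bag_new 0.7 [254. 159.] ((253.6999969482422, 158.10000610351562), (38.26229476928711, 29.259397506713867), 6.009005546569824)
scene bag_new 0.66 [236. 190.] ((234.4241180419922, 189.28964233398438), (32.221649169921875, 45.259788513183594), 48.36646270751953)
scene lever_grip 0.67 [391. 230.] ((392.5, 229.5), (19.0, 43.0), 90.0)
scene lever_grip 0.47 [343. 227.] ((340.625732421875, 223.34677124023438), (8.909167289733887, 29.298307418823242), 12.804265975952148)
```

View pics/top.png

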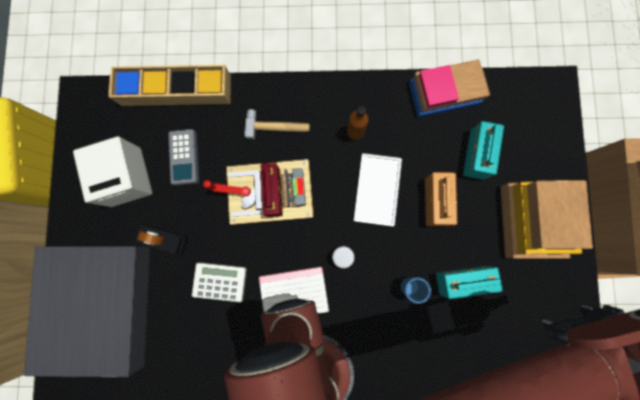

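View pics/scene.png

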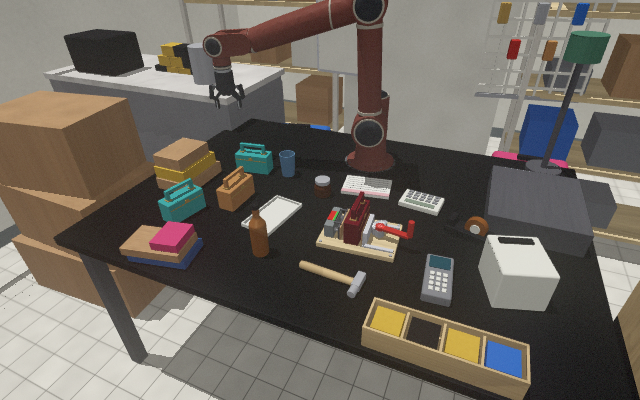

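Run:
```python
from h import *
c=cam("top"); im=cv2.imread("pics/top.png"); hsv=cv2.cvtColor(im,cv2.COLOR_BGR2HSV)
def seg(name,box,cond,z):
    x0,y0,x1,y1=box; m=np.zeros(im.shape[:2],np.uint8); m[y0:y1,x0:x1]=cond(hsv[y0:y1,x0:x1].astype(int))
    n,l,s,_=cv2.connectedComponentsWithStats(m); k=1+np.argmax(s[1:,4])
    p=np.argwhere(l==k)[:,::-1]; W=np.array([ray(c,q,z)[:2] for q in p]).astype(np.float32)
    (cx,cy),(w,h),a=cv2.minAreaRect(W*1000); print(name,len(p),"ctr",round(cx),round(cy),"size",round(w),round(h),"ang",round(a,1))
seg("tray",(345,145,410,235),lambda h:(h[...,2]>150)&(h[...,1]<60),.014)
seg("board",(220,150,320,230),lambda h:(h[...,0]>10)&(h[...,0]<30)&(h[...,1]>30)&(h[...,2]>120),.02)
seg("wine",(255,155,285,225),lambda h:((h[...,0]>165)|(h[...,0]<6))&(h[...,1]>90)&(h[...,2]<150),.105)
seg("tan",(420,165,465,235),lambda h:(h[...,1]>60)&(h[...,2]>120),.085)
seg("lever",(198,170,254,205),lambda h:((h[...,0]>170)|(h[...,0]<8))&(h[...,1]>150)&(h[...,2]>130),.1)
```

```text
tray 2771 ctr 550 -202 size 124 214 ang 81.9
board 1800 ctr 545 134 size 184 260 ang 4.6
wine 843 ctr 541 116 size 156 52 ang 3.5
tan 1118 ctr 512 -382 size 67 151 ang 88.8
lever 246 ctr 539 230 size 103 24 ang 83.1
```

Emit:
play_rows:
  linear:
    - [0.03, 0.042, 0.01]
    - [0.036, 0.042, 0.006]
    - [0.036, 0.042, 0.006]
    - [0.036, 0.042, 0.006]
    - [0.036, 0.042, 0.006]
    - [0.036, 0.042, 0.006]
    - [0.036, 0.042, 0.006]
    - [0.036, 0.042, 0.006]
  turn: [7, 7, 7, 7, 7, 7, 7, 7]

```text
time: 1.7
tool_pos: [0.4942, -0.2507, 0.2838]
tool_rot: [0.0, 0.788, 0.616, 0.0]
contact_force: [0.5, -0.5, -1.4]
gripper_width: 0.996
grasp_force: 0.0
```

Emit:
play_rows:
  linear:
    - [0.006, 0.055, 0]
    - [0.006, 0.06, 0]
    - [0.006, 0.06, 0]
    - [0.006, 0.06, 0]
    - [0.006, 0.06, 0]
    - [0.006, 0.06, 0]
    - [0.006, 0.06, 0]
    - [0.006, 0.06, 0]
  turn: [4, 3, 0, 0, 0, 0, 0, 0]

```text
time: 2.7
tool_pos: [0.5412, 0.2249, 0.2836]
tool_rot: [0.0, 0.75, 0.661, 0.0]
contact_force: [0.8, -0.1, 0.2]
gripper_width: 1.005
grasp_force: 0.0
```

Emit:
play_rows:
  linear:
    - [0.005, 0.04, -0.01]
    - [0, 0.02, -0.01]
    - [0, 0, 0]
  turn: [0, 0, 0]

```text
time: 3.08
tool_pos: [0.5454, 0.283, 0.2616]
tool_rot: [-0.0, 0.75, 0.662, -0.002]
contact_force: [-0.2, 0.3, 0.3]
gripper_width: 1.004
grasp_force: 0.0
```

Run:
```python
from h import *
c=cam("wrist"); im=snap("wrist","w1"); s=state(); print(s["time"],s["tool_pos"],s["tool_rot"])
for t in("lever_grip","cam_lever","bag_done","pad"):
    for d in trace("wrist",t)[:2]: print(t,round(d["p"],2),d["location"],ray(c,d["location"],.12),ray(c,d["location"],.098))
print("proj grip",proj(c,[.553,.297,.12]))
```

```text
3.125 [0.54592254 0.28215367 0.26255764] [ 1.44763744e-05  7.50326331e-01  6.61066956e-01 -9.36857841e-04]
lever_grip 0.63 [321.6, 218.1] [0.54066106 0.24267558 0.12      ] [0.53951418 0.2335471  0.098     ]
cam_lever 0.89 [323.3, 218.7] [0.54227406 0.24182167 0.12      ] [0.54125233 0.23262693 0.098     ]
bag_done 0.66 [335.3, 301.2] [0.54349796 0.14263222 0.12      ] [0.54257118 0.12574188 0.098     ]
proj grip [327.48764843 163.90340947]
```

View pics/w1.png

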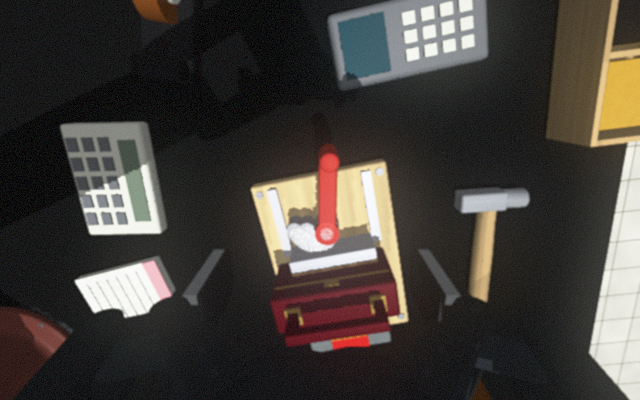

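Emit:
play_rows:
  linear:
    - [0.008, 0.018, -0.04]
    - [0, 0, -0.05]
    - [0, 0, -0.05]
    - [0, 0, -0.035]
    - [0, 0, -0.005]
    - [0, 0, 0]
  turn: [0, 0, 0, 0, 0, 0]

```text
time: 4.08
tool_pos: [0.5552, 0.3006, 0.0848]
tool_rot: [0.0, 0.751, 0.661, 0.001]
contact_force: [0.4, 0.2, -0.2]
gripper_width: 1.004
grasp_force: 0.0
```

Emit:
play_rows:
  hand: 0.01
  linear:
    - [0, 0, 0]
    - [0, 0, 0]
    - [0, 0, 0]
    - [0, 0, 0]
  turn: [0, 0, 0, 0]

```text
time: 4.58
tool_pos: [0.5546, 0.301, 0.0841]
tool_rot: [0.0, 0.75, 0.661, 0.0]
contact_force: [0.5, -0.4, 1.6]
gripper_width: 0.22
grasp_force: 58.4
```

Run:
```python
from h import *
c=cam("wrist"); im=snap("wrist","w2"); s=state(); print(s["time"],s["tool_pos"],s["tool_rot"],s["contact_force"],s["gripper_width"],s["grasp_force"])
```

```text
4.625 [0.55462116 0.3009814  0.08404591] [2.03135423e-04 7.50311991e-01 6.61083696e-01 4.71640702e-04] [ 0.06590976 -0.48255944  3.15239404] 0.21648192486407045 58.45295011997223
```

Emit:
play_rows:
  linear:
    - [0.0098, -0.0018, 0]
    - [0.0095, -0.0027, 0]
    - [0.0092, -0.0037, 0]
    - [0.0088, -0.0046, 0]
    - [0.0083, -0.0054, 0]
  turn: [-5.7, -5.7, -5.7, -5.7, -5.7]

```text
time: 5.25
tool_pos: [0.6005, 0.2832, 0.0841]
tool_rot: [-0.0, 0.89, 0.455, 0.001]
contact_force: [1.0, -0.2, 2.0]
gripper_width: 0.218
grasp_force: 58.4
```

Emit:
play_rows:
  linear:
    - [0.0077, -0.0062, 0]
    - [0.0071, -0.007, 0]
    - [0.0064, -0.0077, 0]
    - [0.0056, -0.0082, 0]
    - [0, 0, 0]
  turn: [-5.7, -5.7, -5.7, -5.7, 0]

```text
time: 5.88
tool_pos: [0.6287, 0.2531, 0.0842]
tool_rot: [0.001, 0.962, 0.271, 0.002]
contact_force: [6.5, -1.5, -1.0]
gripper_width: 0.22
grasp_force: 58.7
```

Emit:
play_rows:
  linear:
    - [0.0035, -0.0065, 0]
    - [0, 0, 0]
  turn: [-4.2, 0]

```text
time: 6.12
tool_pos: [0.6322, 0.2472, 0.0842]
tool_rot: [0.0, 0.972, 0.236, 0.003]
contact_force: [6.3, 0.5, -0.3]
gripper_width: 0.216
grasp_force: 58.7
```

Emit:
play_rows:
  linear:
    - [0.001, -0.0022, 0]
    - [0.001, -0.0022, 0]
    - [0, 0, 0]
  turn: [-1.2, -1.2, 0]

```text
time: 6.5
tool_pos: [0.6339, 0.2437, 0.0842]
tool_rot: [-0.001, 0.976, 0.216, 0.003]
contact_force: [6.4, 3.9, -1.0]
gripper_width: 0.21
grasp_force: 58.8
```

Emit:
play_rows:
  linear:
    - [0.001, -0.002, 0]
    - [0.001, -0.002, 0]
    - [0, 0, 0]
  turn: [0, 0, 0]

```text
time: 6.88
tool_pos: [0.6339, 0.2436, 0.0841]
tool_rot: [-0.004, 0.976, 0.217, 0.002]
contact_force: [0.1, 15.2, 0.9]
gripper_width: 0.218
grasp_force: 59.5
```

Emit:
play_rows:
  hand: 0.0854
  linear:
    - [-0.001, 0.002, 0]
    - [0, 0, 0]
    - [0, 0, 0.01]
    - [0, 0, 0.05]
    - [0, 0, 0.055]
    - [0, 0, 0.05]
  turn: [0, 0, 0, 0, 0, 0]

```text
time: 7.62
tool_pos: [0.6334, 0.2401, 0.2513]
tool_rot: [0.0, 0.977, 0.215, 0.001]
contact_force: [0.9, -0.0, -0.7]
gripper_width: 1.0
grasp_force: 0.0
```

Emit:
play_rows:
  linear:
    - [-0.03, -0.042, 0]
    - [-0.03, -0.042, 0]
    - [-0.029, -0.042, 0]
    - [0, 0, 0]
    - [0, 0, 0]
  turn: [-7, -7, -7, 0, 0]

```text
time: 8.25
tool_pos: [0.5445, 0.1144, 0.2492]
tool_rot: [-0.0, 0.999, 0.034, 0.001]
contact_force: [-0.3, -0.3, 0.5]
gripper_width: 0.999
grasp_force: 0.0
```

Run:
```python
from h import *
c=cam("wrist"); im=snap("wrist","w3"); s=state(); print(s["time"],s["tool_pos"],s["tool_rot"])
for t in("lever_grip","bag_done"):
    for d in trace("wrist",t)[:1]:
        print(t,round(d["p"],2),d["location"],ray(c,d["location"],.12))
cl=np.array([.548,.124]);a=np.radians(3.6)
for n,q in {"hL":(-.056,0,.145),"hR":(.056,0,.145),"grip":(.0932,.0782+.036,.12),"piv":(0,.078,.12)}.items():
    w=[*(cl+[np.cos(a)*q[0]-np.sin(a)*q[1],np.sin(a)*q[0]+np.cos(a)*q[1]]),q[2]]; print(n,proj(c,w))
```

```text
8.3 [0.54471217 0.11485664 0.24905463] [-1.47469199e-04  9.99424925e-01  3.39034492e-02  5.95374254e-04]
lever_grip 0.81 [219.8, 132.4] [0.58499477 0.20540028 0.12      ]
bag_done 0.91 [314.3, 169.3] [0.55753501 0.12058464 0.12      ]
hL [309.3131666  246.67390611]
hR [308.43643955 118.73818872]
grip [171.17965144  69.48944721]
piv [225.17405823 178.66021002]
```

View pics/w3.png

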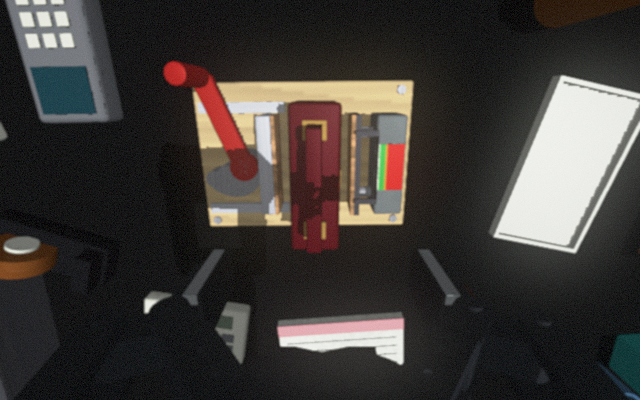

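Emit:
play_rows:
  linear:
    - [0, 0.0045, -0.04]
    - [0, 0, -0.05]
    - [0, 0, -0.034]
    - [0, 0, -0.005]
    - [0, 0, 0]
  turn: [0, 0, 0, 0, 0]

```text
time: 9.02
tool_pos: [0.5449, 0.1195, 0.1202]
tool_rot: [-0.0, 0.999, 0.034, 0.0]
contact_force: [0.4, -0.7, 0.3]
gripper_width: 0.999
grasp_force: 0.0
```

Emit:
play_rows:
  hand: 0.004
  linear:
    - [0, 0, 0]
    - [0, 0, 0]
    - [0, 0, 0]
    - [0, 0, 0]
    - [0, 0, 0]
  turn: [0, 0, 0, 0, 0]

```text
time: 9.65
tool_pos: [0.5445, 0.1193, 0.1198]
tool_rot: [-0.0, 0.999, 0.034, 0.001]
contact_force: [-0.3, 0.9, 1.5]
gripper_width: 0.148
grasp_force: 58.9
```

Run:
```python
from h import *
i=camera_info("wrist");T=np.eye(4);T[:3,:3]=rot([-1.47469199e-04,9.99424925e-01,3.39034492e-02,5.95374254e-04]);T[:3,3]=[0.54471217,0.11485664,0.24905463]
T=T@np.array(i["mount"]);c=(np.array(i["camera_matrix"]),T[:3,3],T[:3,:3])
p=[ray(c,q,.014)[:2] for q in((563,77),(575,250),(493,237))]
print(p,(p[0]+p[1])/2,np.degrees(np.arctan2(*(p[0]-p[2])[::-1])))
for q in((311,126),(311,245)): print(ray(c,q,.145))
for q in((358,100),(290,101),(340,101),(292,250),(337,250)): print(ray(c,q,.105))
```

```text
[array([ 0.66122877, -0.15804348]), array([ 0.44325673, -0.24398005]), array([ 0.45486334, -0.12651766])] [ 0.55224275 -0.20101176] -8.685749903787926
[0.59858957 0.12564544 0.145     ]
[0.4940933  0.11946485 0.145     ]
[0.62039313 0.08601062 0.105     ]
[0.61532853 0.14680886 0.105     ]
[0.6184243  0.10203398 0.105     ]
[0.46596689 0.13903024 0.105     ]
[0.4692507  0.09200354 0.105     ]
```

Emit:
play_rows:
  linear:
    - [0, 0, 0.01]
    - [0, 0, 0.025]
    - [0, 0, 0.035]
    - [0, 0, 0.035]
    - [0, 0, 0.025]
    - [0, 0, 0]
  turn: [0, 0, 0, 0, 0, 0]

```text
time: 10.4
tool_pos: [0.5453, 0.1191, 0.252]
tool_rot: [-0.0, 0.999, 0.034, 0.002]
contact_force: [0.4, 0.9, -2.9]
gripper_width: 0.149
grasp_force: 58.6
```

Emit:
play_rows:
  linear:
    - [0, -0.02, 0]
    - [0.001, -0.045, 0]
    - [0.001, -0.05, 0]
    - [0.001, -0.05, 0]
    - [0.001, -0.05, 0]
    - [0.001, -0.05, 0]
    - [0.001, -0.035, 0]
    - [0.001, -0.0205, 0]
  turn: [0, -2, -2, -2, -2, -2, -2.2, 0]

```text
time: 11.4
tool_pos: [0.5497, -0.2034, 0.247]
tool_rot: [-0.001, 0.997, -0.074, -0.002]
contact_force: [0.2, 0.4, -2.6]
gripper_width: 0.147
grasp_force: 58.7
```

Emit:
play_rows:
  linear:
    - [0, 0, -0.02]
    - [0, 0, -0.04]
    - [0, 0, -0.04]
    - [0, 0, -0.025]
    - [0, 0, -0.012]
    - [0, 0, 0]
    - [0, 0, 0]
  turn: [0, 0, 0, 0, 0, 0, 0]

```text
time: 12.28
tool_pos: [0.552, -0.2015, 0.1137]
tool_rot: [0.0, 0.997, -0.072, 0.001]
contact_force: [-1.0, -0.6, -2.0]
gripper_width: 0.15
grasp_force: 58.7
```

Emit:
play_rows:
  linear:
    - [0, 0, -0.004]
    - [0, 0, -0.003]
    - [0, 0, -0.0015]
    - [0, 0, -0.001]
    - [0, 0, 0]
  turn: [0, 0, 0, 0, 0]

```text
time: 12.9
tool_pos: [0.5514, -0.2015, 0.1048]
tool_rot: [0.0, 0.997, -0.073, 0.0]
contact_force: [-3.9, 2.3, 6.3]
gripper_width: 0.154
grasp_force: 60.0
```

Emit:
play_rows:
  hand: 0.0854
  linear:
    - [0, 0, 0]
    - [0, 0, 0]
    - [0, 0, 0]
    - [0, 0, 0.02]
    - [0, 0, 0.06]
    - [0, 0, 0.06]
  turn: [0, 0, 0, 0, 0, 0]

```text
time: 13.65
tool_pos: [0.551, -0.2013, 0.2454]
tool_rot: [0.0, 0.997, -0.073, 0.0]
contact_force: [0.4, -0.1, 0.1]
gripper_width: 0.995
grasp_force: 0.0
```

Emit:
play_rows:
  linear:
    - [-0.01, -0.04, 0]
    - [-0.01, -0.05, 0]
    - [-0.01, -0.05, 0]
    - [-0.01, -0.04, 0]
    - [0, 0, 0]
    - [0, 0, 0]
  turn: [2, 2, 2, 1, 0, 0]

```text
time: 14.4
tool_pos: [0.5114, -0.3812, 0.2438]
tool_rot: [0.0, 1.0, -0.012, 0.0]
contact_force: [0.1, 0.6, -0.2]
gripper_width: 0.998
grasp_force: 0.0
```

Run:
```python
from h import *
c=cam("wrist"); im=snap("wrist","w4"); s=state(); print(s["time"],s["tool_pos"],s["tool_rot"])
for t in("bag_new","bag_done"):
    for d in trace("wrist",t)[:2]:
        print(t,round(d["p"],2),d["location"],ray(c,d["location"],.125))
np.save("c4.npy",np.array([*c],dtype=object),allow_pickle=True)
```

```text
14.45 [ 0.51153076 -0.38074496  0.24365345] [ 1.32577778e-04  9.99934461e-01 -1.14407546e-02  4.06782881e-04]
bag_new 0.93 [372.8, 323.7] [ 0.36119951 -0.43275373  0.125     ]
bag_new 0.91 [448.7, 46.2] [ 0.62306408 -0.48394066  0.125     ]
bag_done 0.87 [142.2, 133.3] [ 0.56176114 -0.23217536  0.125     ]Traceback (most recent call last):
  File "<stdin>", line 6, in <module>
ValueError: could not broadcast input array from shape (3,3) into shape (3,)
```

View pics/w4.png

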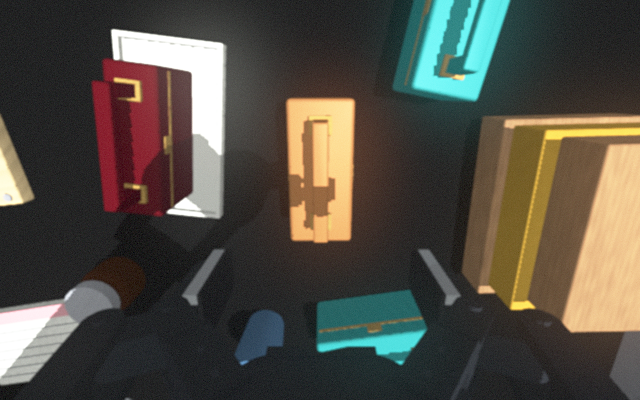

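Emit:
play_rows:
  linear:
    - [0, 0, -0.04]
    - [0, 0, -0.05]
    - [0, 0, -0.04]
    - [0, 0, -0.0135]
    - [0, 0, 0]
  turn: [0, 0, 0, 0, 0]

```text
time: 15.18
tool_pos: [0.5113, -0.3807, 0.0992]
tool_rot: [-0.0, 1.0, -0.011, -0.0]
contact_force: [0.1, 1.0, 0.5]
gripper_width: 0.998
grasp_force: 0.0
```

Emit:
play_rows:
  hand: 0.004
  linear:
    - [0, 0, 0]
    - [0, 0, 0]
    - [0, 0, 0]
    - [0, 0, 0]
    - [0, 0, 0]
  turn: [0, 0, 0, 0, 0]

```text
time: 15.8
tool_pos: [0.5114, -0.3813, 0.1]
tool_rot: [-0.0, 1.0, -0.012, 0.0]
contact_force: [-0.8, 1.0, 3.7]
gripper_width: 0.153
grasp_force: 59.1
```

Emit:
play_rows:
  linear:
    - [0, 0, 0.01]
    - [0, 0, 0.025]
    - [0, 0, 0.04]
    - [0, 0, 0.045]
    - [0, 0, 0.03]
    - [0, 0, 0.015]
    - [0, 0, 0]
  turn: [0, 0, 0, 0, 0, 0, 0]

```text
time: 16.68
tool_pos: [0.5113, -0.3816, 0.2647]
tool_rot: [0.0, 1.0, -0.012, 0.0]
contact_force: [0.7, -0.8, -4.3]
gripper_width: 0.151
grasp_force: 58.7
```

Run:
```python
import cv2
im=cv2.imread("pics/w3.png")[90:230,230:420]; im=cv2.convertScaleAbs(im,alpha=1.4,beta=20)
cv2.imwrite("pics/w3c.png",cv2.resize(im,None,fx=4,fy=4,interpolation=cv2.INTER_CUBIC))
```

```text
(no output)
```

View pics/w3c.png

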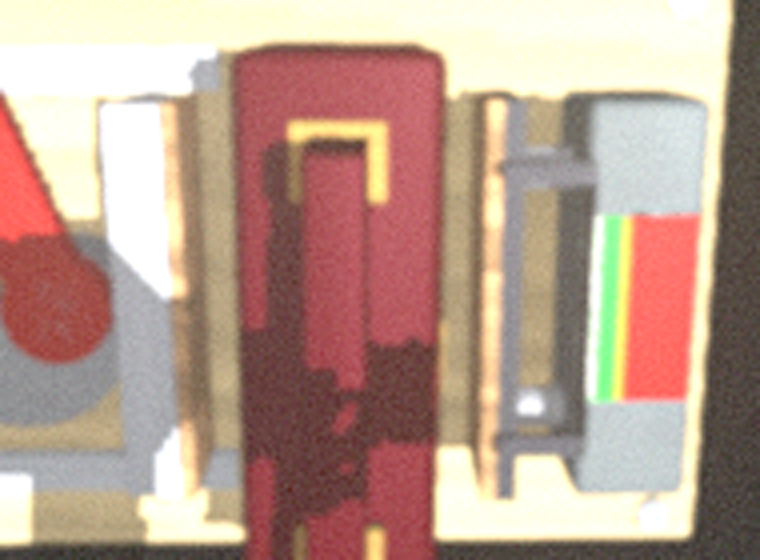

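Emit:
play_rows:
  linear:
    - [0, 0.02, 0]
    - [0.002, 0.045, 0]
    - [0.005, 0.055, 0]
    - [0.006, 0.06, 0]
    - [0.006, 0.06, 0]
    - [0.006, 0.06, 0]
    - [0.006, 0.06, 0]
    - [0.004, 0.055, 0]
  turn: [0, 0, 1, 1, 1, 1, 0.8, 0]

```text
time: 17.68
tool_pos: [0.5445, 0.0366, 0.262]
tool_rot: [-0.0, 1.0, 0.031, -0.002]
contact_force: [1.1, -0.7, -3.3]
gripper_width: 0.15
grasp_force: 58.8
```

Run:
```python
from h import *
i=camera_info("wrist");T=np.eye(4);T[:3,:3]=rot([-1.47469199e-04,9.99424925e-01,3.39034492e-02,5.95374254e-04]);T[:3,3]=[0.54471217,0.11485664,0.24905463]
T=T@np.array(i["mount"]);c=(np.array(i["camera_matrix"]),T[:3,3],T[:3,:3])
a=np.radians(3.6);Rm=np.array([[np.cos(a),np.sin(a)],[-np.sin(a),np.cos(a)]])
cl=np.array([.548,.124])
f=lambda x,y,z:Rm@(ray(c,(230+x/4,90+y/4),z)[:2]-cl)*1000
for n,q in dict(jawtop=(163,98),jawbot=(190,490),padtop=(488,98),padbot=(480,490)).items():
    print(n,f(*q,.070),f(*q,.075))
for n,q in dict(jt=(178,98),jb=(192,490)).items(): print(n,f(*q,.070))
print("board",f(735,0,.02),f(692,540,.02),"fence",f(705,100,.07),f(680,488,.07))
print(state()["tool_pos"])
```

```text
jawtop [54.59551634 41.94591673] [54.90471729 41.14442223]
jawbot [-52.7180511   39.06297482] [-50.738426    38.30635569]
padtop [ 55.11439863 -40.98170776] [ 55.41552275 -40.49236542]
padbot [-52.17061261 -42.7341723 ] [-50.19950885 -42.21755141]
jt [54.61947244 38.11725887]
jb [-52.71427442  38.49867053]
board [  79.92472112 -115.94983952] [ -89.12639944 -118.53243567] fence [ 54.96559274 -96.3662117 ] [-51.18894452 -99.0626877 ]
[0.54446678 0.03662788 0.26201327]
```

Emit:
play_rows:
  linear:
    - [0.0015, 0.035, 0]
    - [0.0015, 0.025, -0.005]
    - [0.001, 0.015, -0.02]
    - [0.0005, 0.008, -0.02]
    - [0, 0.0025, -0.012]
    - [0, 0, 0]
    - [0, 0, 0]
  turn: [0.3, 0.3, 0, 0, 0, 0, 0]

```text
time: 18.55
tool_pos: [0.5511, 0.1185, 0.2079]
tool_rot: [0.0, 0.999, 0.035, 0.001]
contact_force: [0.2, -0.8, -2.8]
gripper_width: 0.154
grasp_force: 58.8
```

Run:
```python
from h import *
c=cam("wrist"); im=snap("wrist","w5"); s=state(); print(s["time"],s["tool_pos"],s["tool_rot"])
x=cv2.convertScaleAbs(im[60:260,190:420,::-1],alpha=1.4,beta=20)
cv2.imwrite("pics/w5c.png",cv2.resize(x,None,fx=3,fy=3,interpolation=cv2.INTER_CUBIC))
```

```text
18.6 [0.55135734 0.11854146 0.20836193] [2.75454788e-05 9.99389911e-01 3.49135443e-02 9.21936787e-04]
```

View pics/w5c.png

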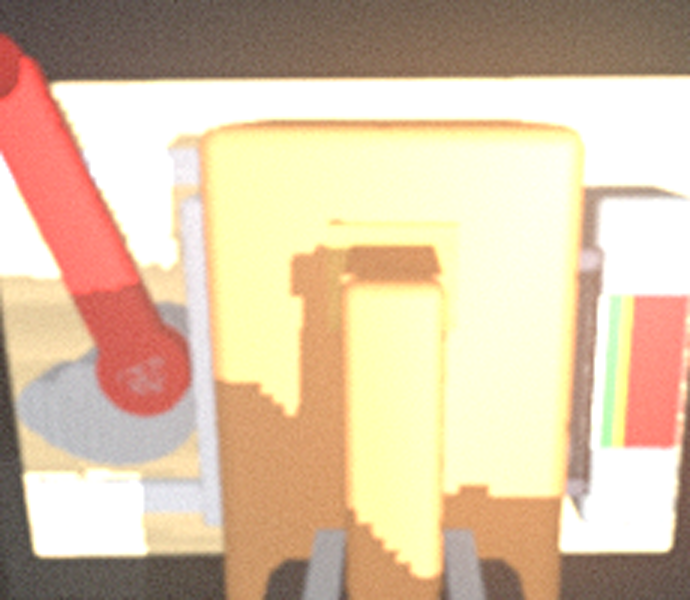

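Emit:
play_rows:
  linear:
    - [-0.002, 0.0037, 0]
    - [0, 0, -0.02]
    - [0, 0, -0.025]
    - [0, 0, -0.02]
    - [0, 0, -0.01]
    - [0, 0, 0]
  turn: [0.2, 0, 0, 0, 0, 0]

```text
time: 19.35
tool_pos: [0.548, 0.1227, 0.1311]
tool_rot: [0.0, 0.999, 0.037, -0.001]
contact_force: [0.8, 0.0, -2.7]
gripper_width: 0.148
grasp_force: 58.8
```

Emit:
play_rows:
  linear:
    - [0.001, 0, -0.005]
    - [0, 0, -0.0035]
    - [0, 0, -0.0015]
    - [0, 0, -0.001]
    - [0, 0, 0]
  turn: [0, 0, 0, 0, 0]

```text
time: 19.98
tool_pos: [0.5497, 0.1228, 0.1214]
tool_rot: [-0.0, 0.999, 0.037, 0.0]
contact_force: [0.3, -1.5, -3.6]
gripper_width: 0.146
grasp_force: 58.9
```

Emit:
play_rows:
  linear:
    - [-0.0005, 0, -0.001]
    - [0, 0, -0.001]
    - [0, 0, 0]
  turn: [0, 0, 0]

```text
time: 20.35
tool_pos: [0.5492, 0.123, 0.12]
tool_rot: [-0.0, 0.999, 0.037, 0.0]
contact_force: [-2.6, 0.4, 1.4]
gripper_width: 0.152
grasp_force: 59.4
```

Emit:
play_rows:
  hand: 0.0854
  linear:
    - [0, 0, 0]
    - [0, 0, 0]
    - [0, 0, 0]
    - [0, 0, 0.02]
    - [0, 0, 0.06]
    - [0, 0, 0.06]
    - [0, 0, 0.02]
    - [0, 0, 0]
  turn: [0, 0, 0, 0, 0, 0, 0, 0]

```text
time: 21.35
tool_pos: [0.5502, 0.1229, 0.2824]
tool_rot: [-0.0, 0.999, 0.037, 0.003]
contact_force: [0.5, 0.6, -1.1]
gripper_width: 1.002
grasp_force: 0.0
```

Run:
```python
from h import *
c=cam("wrist"); im=snap("wrist","w6"); s=state(); print(s["time"],s["tool_pos"],s["tool_rot"])
x=cv2.convertScaleAbs(im[80:240,200:400,::-1],alpha=1.3,beta=15)
cv2.imwrite("pics/w6c.png",cv2.resize(x,None,fx=3.7,fy=3.7,interpolation=cv2.INTER_CUBIC))
```

```text
21.4 [0.54909695 0.12278725 0.27950929] [-4.84240989e-06  9.99310591e-01  3.71248870e-02  2.91785907e-04]
```

View pics/w6c.png

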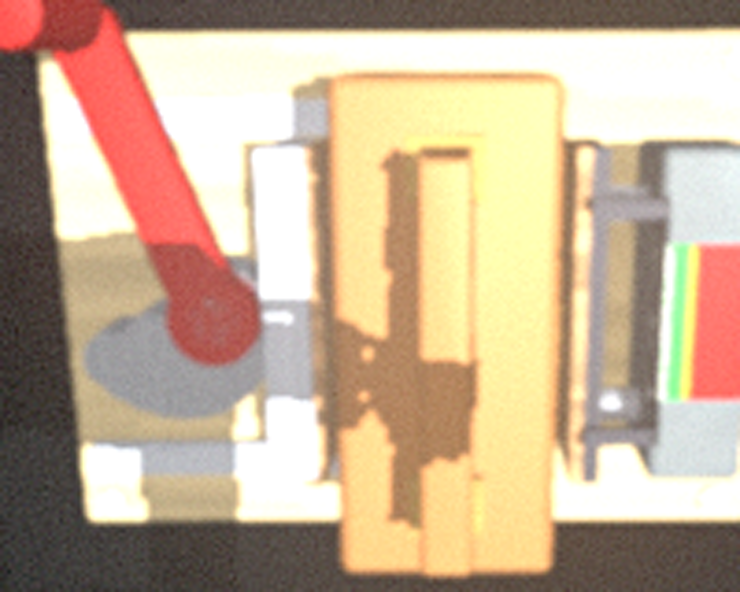

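Run:
```python
from h import *
c=cam("wrist"); a=np.radians(4.2);Rm=np.array([[np.cos(a),np.sin(a)],[-np.sin(a),np.cos(a)]]);cl=np.array([.549,.121])
f=lambda x,y,z:np.round(Rm@(ray(c,(200+x/3.7,80+y/3.7),z)[:2]-cl)*1000,1)
print("bag",[f(x,y,.105) for x,y in((330,75),(560,75),(342,573),(553,573))])
print("jaw",f(315,145,.07),f(328,478,.07),"pad",f(575,145,.07),f(573,475,.07))
print("fence",f(640,143,.07),f(650,473,.07),"board",f(740,30,.02),f(740,520,.02),f(40,32,.02),f(85,522,.02))
print("strip",f(663,245,.075),f(663,400,.075))
s=state();print(s["tool_pos"])
```

```text
bag [array([72.8, 32.7]), array([ 72.9, -29. ]), array([-74.1,  33.3]), array([-73.9, -31.7])]
jaw [51.8 41.3] [-56.2  40.7] pad [ 52.  -37.5] [-54.9 -40.8]
fence [ 52.6 -57.2] [-54.2 -66.4] board [ 86.  -97.1] [ -92.3 -111.6] [ 84.9 138.4] [-93.7 140.4]
strip [ 22.5 -65.1] [-27.3 -68.1]
[0.54909695 0.12278725 0.27950929]
```

Emit:
play_rows:
  linear:
    - [0.028, 0.04, 0]
    - [0.028, 0.04, 0]
    - [0.028, 0.04, 0]
    - [0.001, 0.0007, -0.04]
    - [0, 0, -0.055]
    - [0, 0, -0.055]
    - [0, 0, -0.035]
    - [0, 0, -0.0105]
  turn: [7, 7, 6.7, 0, 0, 0, 0, 0]

```text
time: 22.4
tool_pos: [0.63, 0.2424, 0.077]
tool_rot: [0.0, 0.976, 0.216, -0.005]
contact_force: [0.6, -0.2, 0.6]
gripper_width: 0.997
grasp_force: 0.0
```

Emit:
play_rows:
  linear:
    - [0, 0, 0]
  turn: [0]

```text
time: 22.52
tool_pos: [0.6332, 0.2432, 0.0822]
tool_rot: [0.0, 0.976, 0.216, -0.001]
contact_force: [0.4, 0.0, 0.0]
gripper_width: 0.997
grasp_force: 0.0
```

Emit:
play_rows:
  hand: 0.01
  linear:
    - [0, 0, 0]
    - [0, 0, 0]
    - [0, 0, 0]
    - [0, 0, 0]
  turn: [0, 0, 0, 0]

```text
time: 23.02
tool_pos: [0.6344, 0.244, 0.0849]
tool_rot: [-0.0, 0.976, 0.216, 0.0]
contact_force: [-0.9, 2.2, 0.8]
gripper_width: 0.215
grasp_force: 58.4
```

Emit:
play_rows:
  linear:
    - [-0.0046, 0.0089, 0]
    - [-0.0056, 0.0084, 0]
    - [-0.0063, 0.0077, 0]
    - [-0.007, 0.0071, 0]
    - [-0.0077, 0.0063, 0]
    - [-0.0084, 0.0056, 0]
    - [-0.0088, 0.0047, 0]
  turn: [5.7, 5.8, 5.7, 5.7, 5.7, 5.8, 5.7]

```text
time: 23.9
tool_pos: [0.5859, 0.2923, 0.0849]
tool_rot: [-0.0, 0.843, 0.538, 0.0]
contact_force: [-1.1, -1.0, 4.2]
gripper_width: 0.221
grasp_force: 58.6
```

Emit:
play_rows:
  linear:
    - [-0.0092, 0.0037, 0]
    - [-0.0097, 0.0029, 0]
    - [-0.0098, 0.0019, 0]
    - [-0.0099, 0.0008, 0]
    - [0, 0, 0]
  turn: [5.7, 5.8, 5.7, 5.7, 0]

```text
time: 24.52
tool_pos: [0.546, 0.3023, 0.0849]
tool_rot: [-0.001, 0.72, 0.694, -0.0]
contact_force: [-7.3, 1.5, 5.7]
gripper_width: 0.215
grasp_force: 59.1
```

Emit:
play_rows:
  linear:
    - [-0.005, 0, 0]
    - [-0.0051, -0.0001, 0]
    - [-0.005, -0.0005, 0]
    - [-0.0048, -0.0006, 0]
    - [0, 0, 0]
  turn: [2.9, 2.9, 2.9, 2.8, 0]

```text
time: 25.15
tool_pos: [0.5265, 0.3013, 0.0849]
tool_rot: [-0.001, 0.647, 0.762, 0.0]
contact_force: [-5.3, 2.8, 5.8]
gripper_width: 0.217
grasp_force: 59.2
```

Emit:
play_rows:
  linear:
    - [-0.005, -0.001, 0]
    - [-0.0048, -0.0011, 0]
    - [0, 0, 0]
  turn: [2.8, 2.9, 0]

```text
time: 25.52
tool_pos: [0.5166, 0.2993, 0.0849]
tool_rot: [-0.001, 0.609, 0.793, 0.0]
contact_force: [-5.6, 3.2, 5.7]
gripper_width: 0.216
grasp_force: 59.2
```

Run:
```python
from h import *
s=state(); p=np.array(s["tool_pos"]); d=p[:2]-[.5431,.2017]; print(p,np.linalg.norm(d),np.radians(np.degrees(np.arctan2(d[1],d[0]))-24.8),s["contact_force"])
im=grab_frame("top"); x=im[150:235,215:325,::-1]
im2=grab_frame("wrist"); cv2.imwrite("pics/w7.png",im2[:,:,::-1])
cv2.imwrite("pics/t7.png",cv2.resize(x,None,fx=7,fy=7,interpolation=cv2.INTER_CUBIC))
```

```text
[0.51660792 0.29929678 0.08486634] 0.10112844575879731 1.403012088042155 [-5.63161061  3.19158352  5.66836747]
```

Emit:
play_rows:
  hand: 0.0854
  linear:
    - [0, 0, 0]
    - [0, 0, 0]
    - [0, 0, 0.02]
    - [0, 0, 0.06]
    - [0, -0.03, 0.05]
    - [0.01, -0.05, 0.03]
    - [0.01, -0.05, 0.01]
    - [0, 0, 0]
  turn: [0, 0, 0, 0, 0, -5, -5, 0]

```text
time: 26.62
tool_pos: [0.539, 0.1656, 0.2572]
tool_rot: [0.002, 0.676, 0.737, 0.002]
contact_force: [-0.0, 0.9, 0.2]
gripper_width: 1.001
grasp_force: 0.0
```

Run:
```python
from h import *
im=snap("wrist","w8"); s=state(); c=cam("wrist"); print(s["time"],s["tool_pos"],s["tool_rot"])
u=proj(c,[.553,.047,.077]).astype(int); print(u)
x=cv2.convertScaleAbs(im[u[1]-110:u[1]+40,u[0]-100:u[0]+100,::-1],alpha=1.2,beta=10)
cv2.imwrite("pics/w8c.png",cv2.resize(x,None,fx=4,fy=4,interpolation=cv2.INTER_CUBIC))
```

```text
26.675 [0.53821955 0.1670492  0.25587644] [0.0007993  0.67548401 0.73737321 0.00120913]
[324 268]
```

View pics/w8c.png

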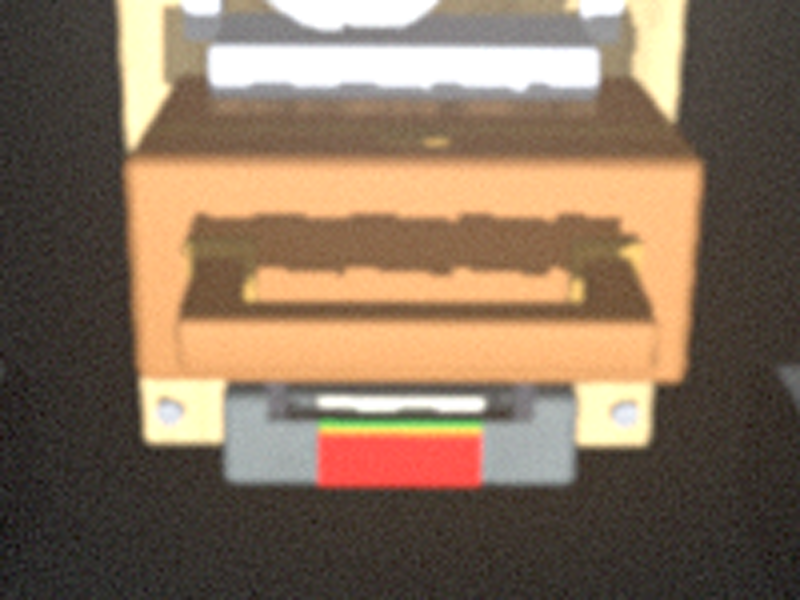

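Run:
```python
from h import *
im=cv2.imread("pics/w8.png"); c=cam("wrist")
y0=268-110;x0=324-100
for r in range(y0+94,y0+124): print(r, im[r,x0+85:x0+117].mean(0)[::-1].round().astype(int), im[r,x0+72:x0+78].mean(0)[::-1].round().astype(int), np.round(ray(c,(x0+100,r),.075)[1]*1000,1))
```

```text
252 [178 126  80] [176 124  80] 68.0
253 [133  99  69] [131  96  68] 66.6
254 [85 72 60] [84 71 60] 65.3
255 [71 66 61] [73 70 66] 64.0
256 [103 100  94] [86 87 86] 62.7
257 [176 174 164] [104 105 104] 61.3
258 [230 229 218] [104 106 105] 60.0
259 [219 218 209] [89 90 87] 58.6
260 [157 157 146] [75 73 70] 57.3
261 [87 83 75] [65 60 54] 56.0
262 [60 77 51] [76 73 69] 54.6
263 [ 76 137  71] [107 109 108] 53.3
264 [134 182  84] [127 132 133] 51.9
265 [201 179  79] [133 140 140] 50.5
266 [228 136  67] [134 141 141] 49.2
267 [230  89  60] [136 143 142] 47.8
268 [230  66  58] [134 141 142] 46.4
269 [230  64  59] [132 140 140] 45.1
270 [229  64  58] [133 139 139] 43.7
271 [229  63  57] [132 139 139] 42.3
272 [229  65  58] [130 137 136] 40.9
273 [228  63  56] [128 135 134] 39.6
274 [228  62  57] [130 136 136] 38.2
275 [228  62  56] [129 136 136] 36.8
276 [229  62  56] [130 137 136] 35.4
277 [230  62  56] [121 126 126] 34.0
278 [218  59  53] [95 99 96] 32.6
279 [156  48  41] [64 62 60] 31.2
280 [82 41 33] [45 41 33] 29.8
281 [46 38 31] [44 35 29] 28.4
```

Emit:
play_rows:
  linear:
    - [0.005, -0.05, 0]
    - [0.005, -0.05, 0]
    - [0.005, -0.05, 0]
    - [0.005, -0.045, -0.02]
    - [0, 0, -0.03]
    - [0, 0, 0]
    - [0, 0, 0]
  turn: [0, 0, 0, 0, 0, 0, 0]

```text
time: 27.55
tool_pos: [0.5578, -0.0258, 0.2047]
tool_rot: [0.0, 0.674, 0.739, 0.0]
contact_force: [-0.1, 0.0, 0.4]
gripper_width: 0.998
grasp_force: 0.0
```

Run:
```python
from h import *
im=snap("wrist","w9")[:,:,::-1]; c=cam("wrist"); print(state()["tool_pos"],c[1])
u=proj(c,[.553,.05,.075]); print(u); u=u.astype(int)
for r in range(u[1]-22,u[1]+22): print(r, im[r,u[0]-12:u[0]+12].mean(0)[::-1].round().astype(int), np.round(ray(c,(u[0],r),.075)[1]*1000,1))
x=im[max(0,u[1]-75):u[1]+75,u[0]-100:u[0]+100]
cv2.imwrite("pics/w9c.png",cv2.resize(x,None,fx=4,fy=4,interpolation=cv2.INTER_CUBIC))
```

```text
[ 0.55818461 -0.02586837  0.20536475] [0.55049133 0.05157526 0.34739795]
[323.10331151  96.50600074]
74 [52 46 43] 67.8
75 [52 46 41] 67.0
76 [74 65 52] 66.2
77 [106  94  72] 65.5
78 [122 108  80] 64.7
79 [124 110  82] 63.9
80 [124 109  82] 63.1
81 [124 109  82] 62.3
82 [125 110  83] 61.5
83 [124 110  82] 60.8
84 [125 111  83] 60.0
85 [125 110  82] 59.2
86 [125 111  83] 58.4
87 [125 110  83] 57.6
88 [128 115  91] 56.8
89 [134 127 110] 56.0
90 [140 137 127] 55.2
91 [143 141 132] 54.4
92 [137 136 128] 53.6
93 [114 111 105] 52.8
94 [78 72 68] 52.0
95 [53 60 40] 51.2
96 [52 86 43] 50.4
97 [ 56 104  50] 49.6
98 [ 57 108  51] 48.8
99 [ 57 108  52] 48.0
100 [ 63 107  51] 47.2
101 [ 85 105  48] 46.3
102 [111 101  46] 45.5
103 [123  90  43] 44.7
104 [125  68  39] 43.9
105 [125  48  37] 43.1
106 [125  44  35] 42.3
107 [125  44  36] 41.4
108 [125  44  36] 40.6
109 [126  45  37] 39.8
110 [125  45  36] 39.0
111 [126  45  37] 38.1
112 [125  44  35] 37.3
113 [126  46  37] 36.5
114 [125  44  35] 35.6
115 [125  45  35] 34.8
116 [126  46  37] 33.9
117 [125  46  37] 33.1
```

View pics/w9c.png

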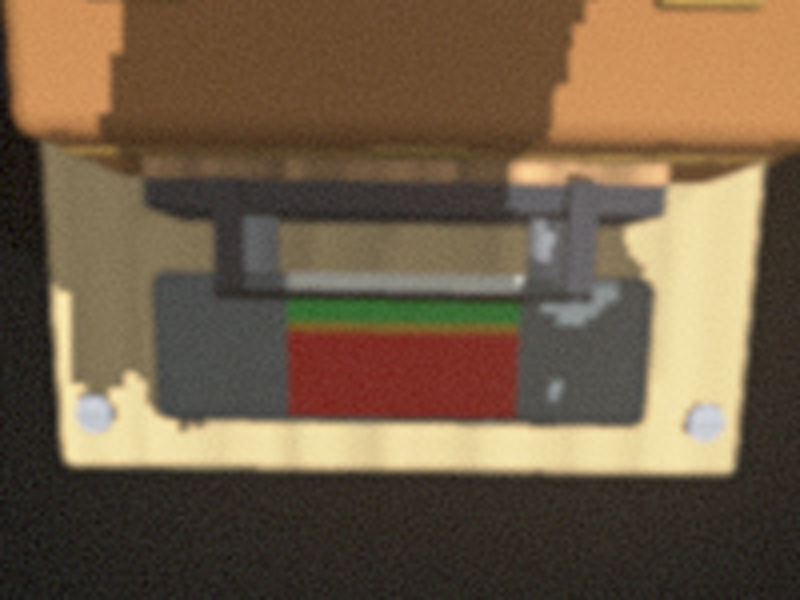

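Emit:
play_rows:
  linear:
    - [0, 0.02, 0.04]
    - [-0.006, 0.05, 0.005]
    - [-0.006, 0.055, 0]
    - [-0.006, 0.055, 0]
    - [-0.006, 0.055, 0]
    - [-0.006, 0.05, 0]
    - [-0.006, 0.03, 0]
    - [-0.0054, 0.0102, 0]
  turn: [0, 2, 2, 2, 2, 2, 0, 0]

```text
time: 28.6
tool_pos: [0.5157, 0.3007, 0.2504]
tool_rot: [0.001, 0.606, 0.795, 0.001]
contact_force: [-0.1, -0.0, -0.2]
gripper_width: 1.0
grasp_force: 0.0
```

Emit:
play_rows:
  linear:
    - [0, 0, -0.04]
    - [0, 0, -0.05]
    - [0, 0, -0.05]
    - [0, 0, -0.025]
    - [0, 0, 0]
    - [0, 0, 0]
  turn: [0, 0, 0, 0, 0, 0]

```text
time: 29.35
tool_pos: [0.5174, 0.2986, 0.086]
tool_rot: [0.001, 0.608, 0.794, 0.001]
contact_force: [0.1, 0.4, 0.4]
gripper_width: 1.002
grasp_force: 0.0
```

Emit:
play_rows:
  hand: 0.01
  linear:
    - [0, 0, 0]
    - [0, 0, 0]
    - [0, 0, 0]
    - [0, 0, 0]
    - [0, 0, 0]
  turn: [0, 0, 0, 0, 0]

```text
time: 29.98
tool_pos: [0.5164, 0.2986, 0.0843]
tool_rot: [0.0, 0.608, 0.794, 0.0]
contact_force: [0.5, 0.0, 2.6]
gripper_width: 0.214
grasp_force: 58.5
```

Emit:
play_rows:
  linear:
    - [-0.0057, -0.0017, 0]
    - [-0.0057, -0.0021, 0]
    - [-0.0055, -0.0024, 0]
    - [0, 0, 0]
    - [0, 0, 0]
  turn: [3.4, 3.5, 3.4, 0, 0]

```text
time: 30.6
tool_pos: [0.4995, 0.2927, 0.0844]
tool_rot: [0.0, 0.534, 0.845, 0.001]
contact_force: [-0.0, 2.0, 2.7]
gripper_width: 0.22
grasp_force: 59.4
```

Emit:
play_rows:
  hand: 0.0854
  linear:
    - [0, 0, 0]
    - [0, 0, 0]
    - [0, 0, 0.02]
    - [0, 0, 0.06]
    - [0, 0, 0.06]
    - [0, 0, 0.025]
  turn: [0, 0, 0, 0, 0, 0]

```text
time: 31.35
tool_pos: [0.5009, 0.2929, 0.2558]
tool_rot: [0.003, 0.534, 0.845, 0.004]
contact_force: [-0.2, 0.4, -0.7]
gripper_width: 1.002
grasp_force: 0.0
```

Emit:
play_rows:
  linear:
    - [0.007, -0.02, 0]
    - [0.007, -0.05, 0]
    - [0.008, -0.055, 0]
    - [0.008, -0.055, 0]
    - [0.008, -0.055, 0]
    - [0.008, -0.05, 0]
    - [0.008, -0.03, -0.02]
    - [0, 0, -0.025]
  turn: [0, -4, -4, -4, -4, -4, 0, 0]

```text
time: 32.35
tool_pos: [0.5526, -0.0262, 0.2021]
tool_rot: [-0.0, 0.674, 0.738, -0.001]
contact_force: [-0.0, 1.0, -0.4]
gripper_width: 0.998
grasp_force: 0.0
```

Emit:
play_rows:
  linear:
    - [0, 0, 0]
    - [0, 0, 0]
  turn: [0, 0]

```text
time: 32.6
tool_pos: [0.5528, -0.0231, 0.2038]
tool_rot: [-0.0, 0.673, 0.74, -0.0]
contact_force: [0.7, 0.3, 0.0]
gripper_width: 0.998
grasp_force: 0.0
```

Run:
```python
from h import *
im=snap("wrist","w10")[:,:,::-1]; c=cam("wrist"); print(state()["time"],state()["tool_pos"],c[1])
u=proj(c,[.553,.05,.075]); print(u); u=u.astype(int)
for r in range(u[1]-12,u[1]+13): print(r, im[r,u[0]-12:u[0]+12].mean(0)[::-1].round().astype(int), np.round(ray(c,(u[0],r),.075)[1]*1000,1))
a=im[max(0,u[1]-75):u[1]+75,u[0]-100:u[0]+100]; a=cv2.resize(a,(533,400)); b=cv2.resize(im,(533,333))
t=grab_frame("scene")[130:270,150:430,::-1]; t=cv2.resize(t,(533,267))
cv2.imwrite("pics/w10c.png",cv2.resize(np.vstack([a,t]),None,fx=.89,fy=.89))
```

```text
32.65 [ 0.55331923 -0.02288     0.2045683 ] [0.54549704 0.05454483 0.346605  ]
[328.96880648 100.76980988]
88 [120 105  79] 60.2
89 [119 106  79] 59.4
90 [120 107  80] 58.6
91 [120 106  80] 57.8
92 [123 111  89] 57.0
93 [130 124 109] 56.2
94 [136 134 124] 55.4
95 [137 135 128] 54.6
96 [137 135 128] 53.8
97 [128 131 119] 53.0
98 [ 95 118  90] 52.2
99 [ 62 102  58] 51.4
100 [46 76 38] 50.5
101 [43 51 32] 49.7
102 [43 57 35] 48.9
103 [48 86 43] 48.1
104 [ 61 100  47] 47.3
105 [ 87 100  46] 46.5
106 [109  93  41] 45.7
107 [117  80  38] 44.8
108 [120  59  36] 44.0
109 [120  42  33] 43.2
110 [119  38  31] 42.4
111 [120  40  34] 41.5
112 [120  40  34] 40.7
```

View pics/w10c.png

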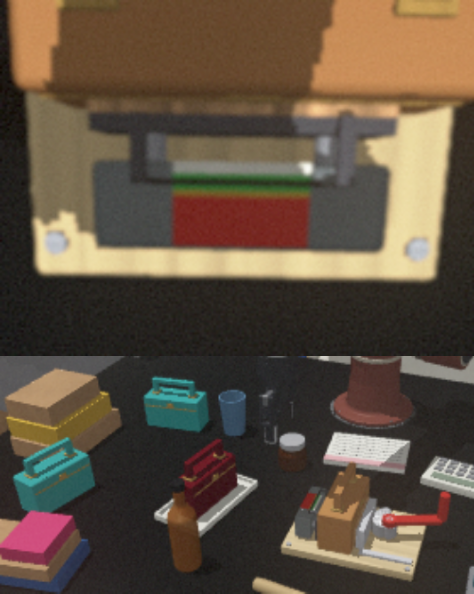

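The picture shows the pointer, row 101, inside the green (rows 98–105). The wine-red bag stands in the tray and the tan bag stands square in the clamp.

```bash
python3 -c "
from plant import *
print(job_done())"
```

```text
the job is handed in; nothing more can be done
None
```

I handed the job in at about 33 s. The wine-red bag stands in the tray, and the tan bag is clamped square and roughly centred (about 2 mm off by my estimate). The pointer reads about 5.7 mm, inside the green band, and the lever is released; the hand-in returned no verdict.

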